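# Close the valve behind the splash guard with the reach rod

### The arm

A 6-joint arm with a two-finger parallel gripper is mounted at the origin on the work surface. World frame = base frame: x ahead of the robot, y to its left, z up, the work surface at z = 0. Lengths are in m, angles in rad, forces in N, time in s.
With the tool pointing down it reaches from about 0.3 to 0.75 m from the base axis. Payload 8.5 kg.
Tool frame: the origin (TCP) lies midway between the tips of the shut fingers; the grasp point (between the pads) lies 19 mm behind it; x points along the fingers, y is the direction in which the jaws open and shut, and the axes are right-handed (so a half turn about x gives the same grasp; the last joint's range is limited). The gripper opens to 85 mm and grips with 20 to 120 N. Pads are 22 mm wide; open, the fingers measure 114 mm over their backs; the gripper's body (76 mm by 85 mm) begins 54 mm behind the grasp point. The pads swing forward as they close: fully open they stand 13 mm farther back than shut.
Start: joints at [-1.524, 0.381, 1.297, -0, 1.464, -0.215], TCP at [0.142, -0.531, 0.231] pointing down, gripper open.
Joint ranges: [-3.11, 3.11], [-0.89, 2.33], [0.22, 2.48], [-1.42, 4.56], [0.17, 2.85], [-2.88, 2.88]. Speed limits (rad/s): [2.39, 2.39, 3.14, 3.14, 3.14, 3.14].

### API

Orientations are given as a unit quaternion [w, x, y, z].
In Python, from rig import robot gives the robot as it stands.
- The arm moves only by the tool drive_tool, never from a script. Its argument "motion" is a list of rows, each an object with "offset": the shift along the world's x, y, z in mm, a list of three; "yaw": the turn about the world's z in rad. In form: [{"offset": [dx, dy, dz], "yaw": yaw}, ...]. A call has 1 to 20 rows; each row shifts and turns the commanded pose from where the row before left it; what a row does not reach is not made up. A row lasts 1/12 s, in which the tool goes at most 41.7 mm and 7.16 degrees, less where a joint would pass 70% of its speed; a pose out of reach is approached as far as the arm can. A call is refused whole if a number of a shift passes 41.7 or a number of a turn 0.125, either way. A call with a gripper value outside its range is refused whole. "gripper" is the opening in per cent of the stroke, from 0 (shut) to 100 (fully open), set as the call begins (left out, the last holds). The fingers move at their own pace and stop on an object; the grip force is fixed at half the most. Time passes only in rows, so rows that do not move let the fingers close. It gives the time, the measured TCP pose, the force and the opening at its end, in the units of the state.
- robot.state(): the state, without advancing time (a new reading comes with each control period).
- robot.read_camera(name): name is "scene" or "top"; returns a dict with "image" (400x640x3 uint8, red, green, blue), "z_map" (400x640 float32, m along the optical axis (not along the pixel's ray), 0 where there is no reading), "vfov" (degrees; the focal length in pixels is half the picture's height over the tangent of half this angle, whatever the lens; pixels are square), "cx", "cy" (the principal point, pixels), "k1" (the pictures are not rectified: a ray, as slopes to the right and down, at radius r is drawn at 1 + k1 r^2 times it, then the intrinsics apply), "extrinsics" (4x4, takes a point from camera to world coordinates). Camera axes: x right, y down, z forward; pixel columns grow to the right and rows downward; lengths in m; the calibration is good to about 2 mm. A picture is of the moment at which its call begins.
- robot.job_done(): hands the job in, once; it reports no verdict.
Trained networks look in a picture, given as the dict that the camera call returned (one of the last four; its "shot" number tells which), for a name from the list of things; names that differ only in an ending like _2 or _b are one class to them, and where a whole thing is asked for, a point or a joint stands for the part that bears it (a point fixed in the world has none). Each returns a list of dicts, best first, with "score" (0 to 1); they miss things now and then, are a little off and sometimes report something else, mostly with a low value. They report only what shows in the picture. A call takes as long as a camera call. They do not tell look-alikes from the thing itself.
- robot.boxes_of(picture, name): "xyz" ([x, y, z] in m, in world coordinates, good to about 4 mm: the middle of the surface that is visible of it).
- robot.cut_out(picture, name): "pixels" (400x640 bool, what is visible of it).
The state is a dict: "t": time; "qpos": joint angles; "qd": joint speeds; "tau": joint torques, N m; "ee_pos": TCP position; "tool_rot": TCP orientation; "force": force on the tool from outside, world axes, zero at the start; "torque": the same for the moment, N m; "width": finger opening in m.
Only numpy, scipy, OpenCV 4.12 (cv2) and the standard library are available. Lean on these libraries where they do the work, as an engineer would, in place of code of your own. Each camera call takes 0.05 s, during which the arm holds its last target. There are 200 camera calls.

### The job

Take the bent reach rod from its stand, reach over the splash guard with it and use its tip to slide the paddle lever of the valve box fully home against its stop; keep pressing it there at 6 N, give or take 1 N, for a good second (more than 10 N at any time damages it) so that the valve seats. Then lay the rod back in both notches of its stand as it was and let go. Keep your gripper off the paddle, do not lean on the guard, and leave the ball-knob lever next to it and everything else where it is.

Things in the scene. Friction and masses are not known exactly. Their poses are not given: they have to be found in the camera images.
- reach_rod: Bent reach rod, 0.22 kg. Origin: middle of a black bar handle, 150 (along its x) x 20 wide x 26 mm tall, balance point within 20 mm of it. From the handle's +x end a 10 mm steel rod runs on to x = +140 mm, then square down (-z) to a 16 mm ball 117 mm below the handle's mid-line. A 19 mm end cap reaches back to x = -89. In the stand: handle level, z up, mid-line 160 mm above the bench.
- rod_tip (a point): Centre of the steel ball (16 mm diameter) at the lower end of the bent rod; at (140, 0, -117) mm in the rod's frame.
- rod_stand: Fixed stand: base 150 x 90 x 12 mm, uprights 10 mm thick at x = -55 and +55 mm (100 mm free between), each with an open-topped notch 26 mm wide, floor 147 and lips 163 mm above the bench. The handle lies in both notches along the stand's x; grip it mid-way from above across its 20 mm width. The bent end hangs off the +x side. Origin: middle of the base's underside.
- splash_guard: Fixed upright sheet-steel splash guard: 320 mm long along its y, 4 mm thick, top rubber edge 134 mm above the bench. Origin at the middle of its foot; the valve boxes stand behind it (+x side).
- valve_box: White valve box behind the guard that has the flat PADDLE lever: 100 (x) x 130 (y) x 50 mm tall, fixed. Origin at the centre of its underside. On its top, on the +y side of the paddle, stands an aluminium stop block 34 (x) x 12 (y) mm, up to 68 mm above the bench, clamped at a different place each time, its near face anywhere from y = +1 to +41 mm; its place is not measured, it must be felt.
- paddle_lever: Lever of the valve box: on a small foot, a flat upright paddle 28 (x) x 8 (y) x 36 mm tall, from 56.5 to 92.5 mm above the bench. It slides along the valve box's y only, home being +y, stiffly (1 to 2 N), and stays where it is left. Origin: under the paddle's middle, at x = 0 in the box's frame, 50.5 mm above the bench. Home, its foot meets the stop block; from its start that is 15 to 50 mm of travel, how much is not known.
- paddle_mid (a point): Middle of the flat paddle, 74.5 mm above the bench.
- other_box: The neighbouring white valve box, same size as the other, whose lever carries a round ball knob instead of a paddle; to be left alone. Which box stands left and which right changes.
- knob_mid (a point): Centre of the ball knob (22 mm diameter) of the neighbour's lever, 76.5 mm above the bench.
- vial_rack: Fixed white rack with small amber vials, 100 x 140 mm, 63 mm tall; stands on the opposite side to the rod stand.
- small_jar: Bystander: closed amber glass jar, 48 mm across, 65 mm tall. Origin at the centre of its underside.
- beaker: Bystander: open clear beaker, 60 mm across, 80 mm tall. Origin at the centre of its underside.
- amber_bottle: Bystander: amber bottle with a blue cap, 64 mm across, 110 mm tall. Origin at the centre of its underside.
- clear_bottle: Bystander: clear bottle with an orange cap, 64 mm across, 110 mm tall. Origin at the centre of its underside.
- tip_box: Bystander: closed box 85 x 120 x 60 mm tall. Origin at the centre of its underside.
- counterweight: Bystander: brass weight, 44 mm across, 45 mm tall. Origin at the centre of its underside.
Things that resemble listed ones, but are neither listed nor needed, are in the scene too. Leave any yellow look-alike of the reach_rod alone. Leave any green look-alike of the rod_stand alone.

How it is judged:
By the outcome, as a careful person would: the job done as asked, in the order asked, and still so for the second after the job is handed in, with the robot touching nothing.
It also fails if it takes over 64 s, if anything falls off the work surface, if the arm or the gripper's body presses on something with over 40 N, if the wrist force passes 120 N, or if a joint passes its speed limit or range.

## Working session

There is one attempt and no reset: what is moved stays moved. The work goes in short steps, Python scripts to look and compute and a tool call to move; the robot and the scene stay as the last step left them, time stands still between calls to the robot, and variables do not carry over. Pictures are saved under pics/ and viewed, about 8 in all and at most 12, crops included, and the job is handed in when it is done.

Besides the shell and the picture viewer there is one more tool, called after "Call:" by a JSON object that holds its "api" and its "payload". drive_tool: Moves the arm, as the interface text tells. Its arguments: {"type":"object","properties":{"motion":{"type":"array","items":{"type":"object","properties":{"offset":{"type":"array","items":{"type":"number"}},"yaw":{"type":"number"}}}},"gripper":{"type":"number"}},"required":["motion"]}

```bash
mkdir -p pics; ls
cat > h.py <<'E'
import numpy as np, cv2
from rig import robot
def K(p):
    f=200/np.tan(np.radians(p["vfov"])/2); return np.array([[f,0,p["cx"]],[0,f,p["cy"]],[0,0,1.]])
def xyzmap(p):
    v,u=np.mgrid[0:400,0:640].astype(np.float64)
    k=K(p); pts=np.stack([u.ravel(),v.ravel()],1)[:,None]
    n=cv2.undistortPointsIter(pts,k,np.array([p["k1"],0,0,0.,0]),None,None,(3,40,1e-9))[:,0] if hasattr(cv2,'undistortPointsIter') else cv2.undistortPoints(pts,k,np.array([p["k1"],0,0,0.,0]))[:,0]
    z=p["z_map"].ravel().astype(float)
    c=np.c_[n*z[:,None],z]; E=np.array(p["extrinsics"])
    w=c@E[:3,:3].T+E[:3,3]; w[z==0]=np.nan
    return w.reshape(400,640,3)
def save(p,name): cv2.imwrite("pics/"+name,p["image"][:,:,::-1])
E
python3 - <<'E'
from h import *
names="reach_rod rod_tip rod_stand splash_guard valve_box paddle_lever paddle_mid other_box knob_mid vial_rack small_jar beaker amber_bottle clear_bottle tip_box counterweight".split()
for c in ("scene","top"):
    p=robot.read_camera(c); save(p,c+"0.png"); w=xyzmap(p)
    print(c,np.round(p["extrinsics"],3).tolist(),p["k1"],p["vfov"])
    np.savez(c+"0.npz",w=w,im=p["image"])
    for n in names:
        print(n,[(np.round(d["xyz"],3).tolist(),round(d["score"],2)) for d in robot.boxes_of(p,n)[:4]])
print(robot.state())
E
```

```text
pics
scene [[-0.564, 0.628, -0.536, 1.043], [0.825, 0.432, -0.363, 0.306], [0.004, -0.647, -0.762, 0.911], [0.0, 0.0, 0.0, 1.0]] -9.474299325065378e-05 51.85894974870108
reach_rod [([0.416, -0.455, 0.012], 0.89), ([0.428, -0.287, 0.16], 0.82), ([0.629, 0.103, 0.045], 0.27)]
rod_tip [([0.429, -0.283, 0.166], 0.92), ([0.42, -0.46, 0.016], 0.59)]
rod_stand [([0.226, -0.292, 0.057], 0.92), ([0.392, -0.274, 0.01], 0.56)]
splash_guard [([0.529, 0.042, 0.08], 0.87)]
valve_box [([0.628, 0.104, 0.046], 0.89)]
paddle_lever [([0.622, 0.066, 0.075], 0.52), ([0.53, 0.041, 0.078], 0.46), ([0.434, 0.293, 0.039], 0.38)]
paddle_mid [([0.619, 0.067, 0.079], 0.46)]
other_box [([0.62, -0.048, 0.052], 0.57)]
knob_mid [([0.606, -0.078, 0.081], 0.4)]
vial_rack [([0.431, 0.291, 0.039], 0.63)]
small_jar [([0.428, -0.048, 0.053], 0.53)]
beaker [([0.421, 0.035, 0.059], 0.82)]
amber_bottle [([0.779, -0.088, 0.069], 0.93)]
clear_bottle [([0.774, 0.098, 0.078], 0.62)]
tip_box [([0.701, 0.33, 0.062], 0.68)]
counterweight [([0.659, -0.305, 0.04], 0.67)]
top [[-0.017, -0.991, 0.131, 0.284], [-1.0, 0.015, -0.016, -0.
[... 931 characters left out ...]
erweight [([0.652, -0.315, 0.046], 0.55)]
{'t': 1.7, 'qpos': array([-1.52430322e+00,  3.80588181e-01,  1.29741484e+00,  9.22369862e-06,
        1.46360611e+00, -2.15337407e-01]), 'qd': array([ 1.14307760e-03,  1.93271902e-04, -6.00117848e-05,  1.04120707e-03,
       -2.19612479e-03,  1.01633816e-03]), 'tau': array([ 3.69896836e-03, -4.48326802e+01, -2.31460387e+01,  5.59307864e-05,
        5.66716899e-04, -1.13027590e-05]), 'ee_pos': array([ 0.14234599, -0.53123367,  0.23132374]), 'tool_rot': array([ 0.09230099,  0.70105972,  0.09231205, -0.70105227]), 'force': array([0.20787779, 0.03349692, 1.16559109]), 'torque': array([ 0.01233336, -0.01139703, -0.00010215]), 'width': 0.08545816557088472}
```

View pics/scene0.png

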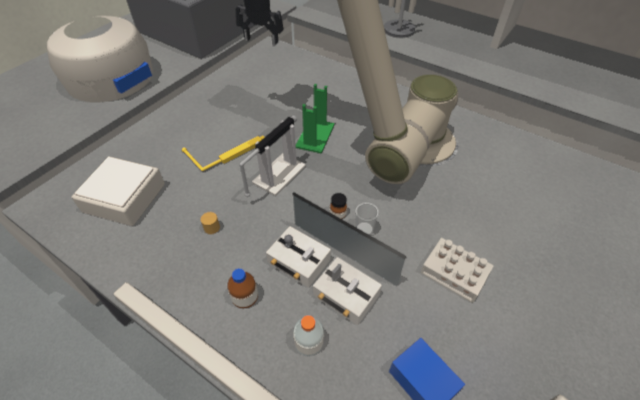

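View pics/top0.png

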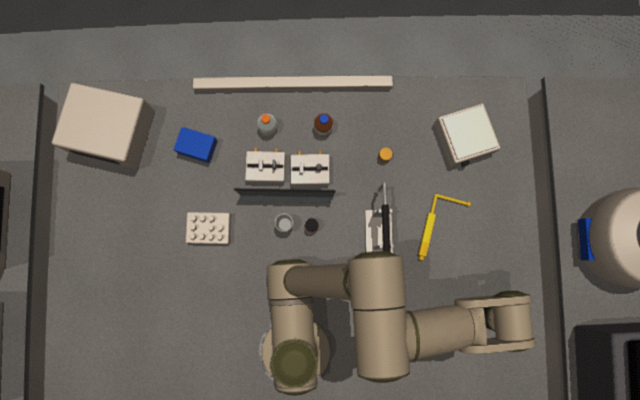

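Run:
```python
from h import *
ims=[]
for c in ("scene","top"):
    d=np.load(c+"0.npz"); w=d["w"]; im=d["im"]
    x,y,z=w[...,0],w[...,1],w[...,2]
    print(c)
    reg=(x>.33)&(x<.5)&(y>.12)&(y<.2); print(" bench z",np.nanmedian(z[reg]))
    def fit(m,t):
        P=w[m]; 
        if len(P)<5: print(t,len(P));return
        r=cv2.minAreaRect((P[:,:2]*1000).astype(np.float32)); ce=np.median(P,0)
        _,_,V=np.linalg.svd(P[:,:2]-P[:,:2].mean(0),full_matrices=False)
        dr=V[0]*np.sign(V[0][np.argmax(abs(V[0]))])
        print(t,len(P),"med",np.round(ce*1000,1),"mean",np.round(P.mean(0)*1000,1),"rect",np.round(r[0],1),np.round(r[1],1),round(r[2],1),"ang",round(np.degrees(np.arctan2(dr[1],dr[0])),2),"z%",np.round(np.percentile(P[:,2],[5,95])*1000))
    dark=im.max(2)<60
    near=(x>.2)&(x<.6)&(y>-.36)&(y<-.2)
    fit(near&dark&(z>.155)&(z<.2),"handle top")
    fit(near&~dark&(z>.13)&(z<.2)&(x>.36),"steel rod")
    fit(near&(z>.02)&(z<.12)&(x>.43),"down rod")
    fit((x>.3)&(x<.55)&(y>-.36)&(y<-.2)&(z>.006)&(z<.018),"base")
    fit((x>.45)&(x<.6)&(y>-.2)&(y<.25)&(z>.125)&(z<.145),"guard top")
    fit((x>.53)&(x<.7)&(y>-.13)&(y<.022)&(z>.043)&(z<.056),"R box top")
    fit((x>.53)&(x<.7)&(y>.024)&(y<.19)&(z>.043)&(z<.056),"L box top")
    fit((x>.53)&(x<.7)&(y>-.13)&(y<.022)&(z>.06)&(z<.1),"R levers")
    fit((x>.53)&(x<.7)&(y>.024)&(y<.19)&(z>.06)&(z<.1),"L levers")
    fit((x>.53)&(x<.7)&(y>-.13)&(y<.022)&(z>.08)&(z<.1),"R lever top")
    fit((x>.53)&(x<.7)&(y>.024)&(y<.19)&(z>.08)&(z<.1),"L lever top")
    fit((x>.53)&(x<.7)&(y>-.13)&(y<.022)&(z>.062)&(z<.073),"R block top")
    fit((x>.53)&(x<.7)&(y>.024)&(y<.19)&(z>.062)&(z<.073),"L block top")
    cr=im[220:330,250:400] if c=="scene" else im[140:200,230:340]
    ims.append(cv2.resize(cr,(780,int(780*cr.shape[0]/cr.shape[1])),interpolation=cv2.INTER_CUBIC))
a=np.vstack(ims); a=cv2.resize(a,(None,None),fx=.6,fy=.6)
print(a.shape);cv2.imwrite("pics/boxes.png",a[:,:,::-1])
```

```text
scene
 bench z -0.0004181275709328469
handle top 377 med [ 397.7 -278.4  170.6] mean [ 396.2 -280.6  168.5] rect [ 393.4 -283. ] [ 20.2 149.9] 89.6 ang 0.28 z% [157. 174.]
steel rod 249 med [ 468.2 -282.2  159.8] mean [ 476.2 -280.8  156. ] rect [ 451.3 -285.1] [172.6  44.6] 7.5 ang -2.62 z% [134. 172.]
down rod 404 med [ 453.  -282.    72.7] mean [ 469.3 -282.    72.8] rect [ 491.7 -277. ] [93.  44.8] 11.2 ang -1.64 z% [ 27. 116.]
base 850 med [ 392.  -272.9   11.2] mean [ 398.1 -277.3   11.2] rect [ 421.5 -287. ] [100.7 210.9] 85.1 ang -0.17 z% [ 8. 15.]
guard top 464 med [523.3  42.9 132.1] mean [523.3  37.8 131.8] rect [522.   27.3] [320.9  10.8] 88.0 ang 88.13 z% [127. 135.]
R box top 1680 med [615.5 -50.6  49.5] mean [611.5 -50.5  49.4] rect [612.1 -53.8] [114. 131.] 0.6 ang 93.19 z% [46. 52.]
L box top 2019 med [627.  100.4  49.5] mean [623.6 100.6  49.4] rect [624.1  96. ] [130.5 113. ] 87.8 ang 92.18 z% [46. 52.]
R levers 142 med [608.9 -29.8  70. ] mean [608.  -50.3  73.5] rect [605.8 -55.5] [74.3 34.4] 89.4 ang 91.56 z% [63. 86.]
L levers 186 med [619.7  68.3  69.5] mean [
[... 1555 characters left out ...]
.3 -54.5  75.4] rect [608.1 -54.7] [41.1 75.2] 15.6 ang 91.06 z% [64. 89.]
L levers 73 med [615.8 105.   69.9] mean [617.7  88.5  74.6] rect [625.1  93.1] [79.5 58.9] 63.8 ang 84.18 z% [61. 96.]
R lever top 28 med [604.9 -85.3  85.5] mean [605.4 -85.4  85.8] rect [605.2 -84.6] [17.2 18.1] 40.9 ang -21.23 z% [81. 91.]
L lever top 20 med [614.1  63.4  93.5] mean [614.3  62.7  93.5] rect [615.5  63.6] [ 6.9 27.8] 89.5 ang -4.15 z% [90. 98.]
R block top 34 med [604.8 -24.3  67.6] mean [604.8 -25.5  67.6] rect [605.2 -25.8] [10.1 31.2] 89.2 ang 0.45 z% [64. 72.]
L block top 39 med [618.3 108.5  68.6] mean [618.  102.4  68. ] rect [615.8  86.4] [57.2 34.8] 82.7 ang 88.26 z% [62. 72.]
(598, 468, 3)
```

View pics/boxes.png

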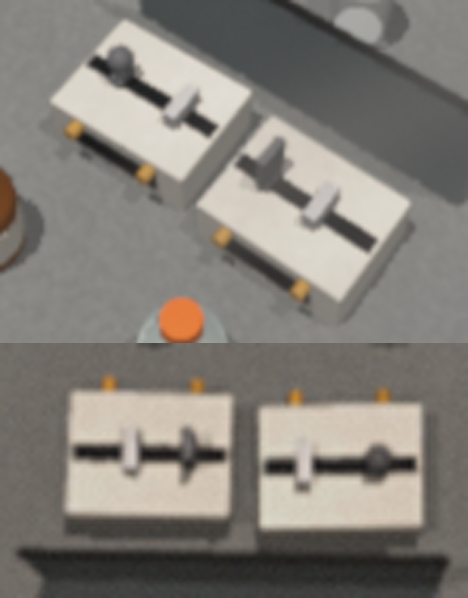

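Run:
```python
from h import *
from scipy.spatial.transform import Rotation as R
s=robot.state(); q=s["tool_rot"]; print(np.round(R.from_quat(np.r_[q[1:],q[0]]).as_matrix(),3))
for c in ("scene","top"):
    d=np.load(c+"0.npz"); w=d["w"]; im=d["im"]; x,y,z=w[...,0],w[...,1],w[...,2]
    near=(y>-.33)&(y<-.24); dark=im.max(2)<60
    def st(m,t):
        P=w[m]*1000; print(c,t,len(P),"med",np.round(np.median(P,0),1) if len(P) else "", "lo",np.round(np.percentile(P,2,axis=0),1),"hi",np.round(np.percentile(P,98,axis=0),1))
    st(near&(x>.505)&(x<.56)&(z>.02)&(z<.15),"down rod")
    st(near&(x>.505)&(x<.56)&(z>.02)&(z<.055),"ball")
    st(near&(x>.475)&(x<.56)&(z>.152)&(z<.18),"horiz rod")
    st(near&dark&(z>.169)&(z<.18),"handle topface")
    st(near&(x>.43)&(x<.47)&(z>.03)&(z<.14),"upright+")
    st(near&(x>.32)&(x<.36)&(z>.03)&(z<.14),"upright-")
    st((y>-.35)&(y<-.2)&(x>.3)&(x<.5)&(z>.006)&(z<.016)&(im.min(2)>130),"base")
    st((x>.18)&(x<.3)&(y>-.36)&(y<-.2)&(z>.02)&(z<.25)&(im[...,1]>im[...,0].astype(int)+25),"green")
    st((x>.53)&(x<.7)&(y>.03)&(y<.085)&(z>.074)&(z<.1),"paddle")
    st((x>.58)&(x<.66)&(y>.085)&(y<.13)&(z>.066)&(z<.074),"block")
    st((x>.58)&(x<.66)&(y>.06)&(y<.085)&(z>.052)&(z<.063),"foot")
```

```text
[[ 0.     0.259 -0.966]
 [ 0.    -0.966 -0.259]
 [-1.    -0.    -0.   ]]
scene down rod 113 med [ 535.7 -282.5   93. ] lo [ 530.  -288.5   42.6] hi [ 539.  -278.6  147.7]
scene ball 21 med [ 536.8 -281.6   46.4] lo [ 529.5 -289.4   41.6] hi [ 540.4 -277.4   54.2]
scene horiz rod 91 med [ 510.3 -283.4  162.1] lo [ 476.5 -289.8  153.1] hi [ 536.9 -280.   165.5]
scene handle topface 237 med [ 396.2 -283.1  171.9] lo [ 322.5 -292.3  169.3] hi [ 464.3 -274.9  174.5]
scene upright+ 343 med [ 452.7 -280.    85.8] lo [ 443.9 -305.6   32.5] hi [ 455.2 -263.3  134.3]
scene upright- 332 med [ 342.5 -279.1   82.8] lo [ 334.  -304.9   32.6] hi [ 345.3 -263.5  137.8]
scene base 723 med [ 387.7 -274.3   11.2] lo [ 327.4 -327.4    7.7] hi [ 466.8 -240.9   14.9]
scene green 489 med [ 240.9 -277.5   92.5] lo [ 226.4 -297.8   23.9] hi [ 248.9 -259.   161.8]
scene paddle 71 med [617.6  65.8  90.2] lo [604.9  60.2  74.6] hi [630.6  68.4  93.6]
scene block 66 med [618.8 110.1  68.6] lo [602.7 104.4  66.1] hi [635.  115.9  71.5]
scene foot 42 med [620.4  68.7  53.3] lo [586.5  61.3  52. ] hi [655.3  82.   
[... 690 characters left out ...]
nt call last):
  File "<stdin>", line 16, in <module>
  File "<stdin>", line 8, in st
    return _quantile_unchecked(
        a, q, axis, out, overwrite_input, method, keepdims, weights)
    return _ureduce(a,
                    func=_quantile_ureduce_func,
    ...<5 lines>...
                    overwrite_input=overwrite_input,
                    method=method)
    r = func(a, **kwargs)
    result = _quantile(arr,
                       quantiles=q,
    ...<2 lines>...
                       out=out,
                       weights=wgt)
    slices_having_nans = np.isnan(arr[-1, ...])
                                  ~~~^^^^^^^^^
IndexError: index -1 is out of bounds for axis 0 with size 0
```

Call:
{"api": "drive_tool", "payload": {"motion": [{"offset": [22,22,0],"yaw": -0.026},{"offset": [23,22,0],"yaw": -0.026},{"offset": [23,23,0],"yaw": -0.026},{"offset": [23,22,0],"yaw": -0.026},{"offset": [23,23,0],"yaw": -0.026},{"offset": [23,22,0],"yaw": -0.026},{"offset": [23,23,0],"yaw": -0.026},{"offset": [23,22,0],"yaw": -0.026},{"offset": [23,23,0],"yaw": -0.026},{"offset": [23,22,0],"yaw": -0.028},{"offset": [22,23,0],"yaw": 0},{"offset": [0,0,0],"yaw": 0},{"offset": [0,0,0],"yaw": 0}], "gripper": 50}}

```text
t: 2.78
ee_pos: [0.394, -0.2833, 0.2314]
tool_rot: [-0.001, -0.707, -0.001, 0.707]
force: [-0.5, -0.5, 0.2]
width: 0.0427
```

Run:
```python
from h import *
from scipy.spatial.transform import Rotation as R
s=robot.state(); q=s["tool_rot"]; print(np.round(R.from_quat(np.r_[q[1:],q[0]]).as_matrix(),3),s)
```

```text
[[-0.     0.003 -1.   ]
 [-0.    -1.    -0.003]
 [-1.     0.     0.   ]] {'t': 2.7833, 'qpos': array([-8.67802396e-01,  2.67077402e-01,  1.46892812e+00, -1.50096091e-04,
        1.40548267e+00,  7.00261971e-01]), 'qd': array([-0.05011983,  0.00292575,  0.00232614, -0.00720201, -0.00184627,
       -0.01539612]), 'tau': array([ 1.96672887e+00, -3.82446063e+01, -2.25044918e+01,  1.42734242e-01,
        3.72642791e-02,  1.96998613e-01]), 'ee_pos': array([ 0.39402548, -0.2832835 ,  0.23136818]), 'tool_rot': array([-0.00103662, -0.70708996, -0.00091263,  0.70712225]), 'force': array([-0.45783893, -0.5391119 ,  0.19004029]), 'torque': array([-0.01751181,  0.04048396, -0.00717872]), 'width': 0.04269890829312409}
```

Call:
{"api": "drive_tool", "payload": {"motion": [{"offset": [0,-0.5,-15],"yaw": -0.003},{"offset": [0,-0.5,-15],"yaw": 0},{"offset": [0,0,-15],"yaw": 0},{"offset": [0,0,-15],"yaw": 0},{"offset": [0,0,-15],"yaw": 0},{"offset": [0,0,-10],"yaw": 0},{"offset": [0,0,-5],"yaw": 0},{"offset": [0,0,0],"yaw": 0},{"offset": [0,0,0],"yaw": 0}]}}

```text
t: 3.53
ee_pos: [0.3931, -0.2859, 0.1417]
tool_rot: [-0.001, 0.707, -0.002, -0.707]
force: [-0.2, 0.4, 0.6]
width: 0.0428
```

Call:
{"api": "drive_tool", "payload": {"motion": [{"offset": [0,0,0],"yaw": 0},{"offset": [0,0,0],"yaw": 0},{"offset": [0,0,0],"yaw": 0},{"offset": [0,0,0],"yaw": 0},{"offset": [0,0,0],"yaw": 0},{"offset": [0,0,0],"yaw": 0},{"offset": [0,0,0],"yaw": 0},{"offset": [0,0,0],"yaw": 0}], "gripper": 0}}

```text
t: 4.2
ee_pos: [0.3936, -0.2858, 0.1422]
tool_rot: [-0.0, 0.707, -0.002, -0.707]
force: [-1.9, -0.5, 6.2]
width: 0.0191
```

Call:
{"api": "drive_tool", "payload": {"motion": [{"offset": [0,0,5],"yaw": 0},{"offset": [0,0,10],"yaw": 0},{"offset": [0,0,15],"yaw": 0},{"offset": [0,0,20],"yaw": 0},{"offset": [0,0,20],"yaw": 0},{"offset": [0,0,20],"yaw": 0},{"offset": [0,0,20],"yaw": 0},{"offset": [0,0,15],"yaw": 0},{"offset": [0,0,5],"yaw": 0},{"offset": [0,0,0],"yaw": 0},{"offset": [0,0,0],"yaw": 0},{"offset": [0,0,0],"yaw": 0}]}}

```text
t: 5.2
ee_pos: [0.393, -0.2848, 0.2701]
tool_rot: [0.002, -0.707, 0.0, 0.708]
force: [0.4, 1.3, -2.8]
width: 0.0189
```

```bash
cat > tip.py <<'E'
from h import *
s=robot.state(); e=s["ee_pos"]; print(s["t"],np.round(e*1000,1),np.round(s["force"],2),np.round(s["torque"],3))
def tip(c,name):
    p=robot.read_camera(c); w=xyzmap(p); save(p,name); im=p["image"]
    d=w-e; x,y,z=d[...,0],d[...,1],d[...,2]
    def st(m,t):
        P=w[m]*1000
        if len(P)>3: print(c,t,len(P),"med",np.round(np.median(P,0),1),"lo",np.round(np.percentile(P,3,axis=0),1),"hi",np.round(np.percentile(P,97,axis=0),1))
        else: print(c,t,len(P))
    st((abs(x-.14)<.02)&(abs(y)<.025)&(z>-.12)&(z<-.075),"ball")
    st((abs(x-.14)<.02)&(abs(y)<.025)&(z>-.075)&(z<0.005),"down")
    st((abs(x-.1)<.02)&(abs(y)<.025)&(abs(z-.02)<.02),"horiz")
    return p,w
E
python3 - <<'E'
from tip import *
tip("scene","s1.png"); tip("top","t1.png")
E
```

```text
5.2 [ 393.  -284.8  270.1] [ 0.41  1.26 -2.77] [-0.009  0.01   0.021]
scene ball 42 med [ 535.  -280.5  177.3] lo [ 527.5 -287.5  167.8] hi [ 539.1 -277.4  192. ]
scene down 105 med [ 534.3 -281.3  236. ] lo [ 529.3 -286.9  198.3] hi [ 537.8 -278.3  273.8]
scene horiz 59 med [ 493.4 -281.3  290.5] lo [ 475.3 -286.9  285.4] hi [ 512.  -278.8  293.7]
top ball 16 med [ 527.6 -282.1  178. ] lo [ 524.3 -290.   169. ] hi [ 534.5 -277.9  193. ]
top down 18 med [ 529.1 -281.5  239.4] lo [ 526.5 -285.2  201.2] hi [ 534.5 -280.3  273.4]
top horiz 31 med [ 500.7 -284.3  293. ] lo [ 486.6 -289.3  287. ] hi [ 510.8 -280.5  297.4]
```

Call:
{"api": "drive_tool", "payload": {"motion": [{"offset": [5,10,0],"yaw": 0},{"offset": [5,20,0],"yaw": 0},{"offset": [5,22,0],"yaw": 0},{"offset": [5,22,0],"yaw": 0},{"offset": [5,22,0],"yaw": 0},{"offset": [5,22,0],"yaw": 0},{"offset": [5,22,0],"yaw": 0},{"offset": [5,22,0],"yaw": 0},{"offset": [5,22,0],"yaw": 0},{"offset": [5,22,0],"yaw": 0},{"offset": [5,22,0],"yaw": 0},{"offset": [5,22,0],"yaw": 0},{"offset": [5,22,0],"yaw": 0},{"offset": [5,22,0],"yaw": 0},{"offset": [5,18,0],"yaw": 0},{"offset": [5,8,0],"yaw": 0},{"offset": [4,3,0],"yaw": 0},{"offset": [0,0,0],"yaw": 0},{"offset": [0,0,0],"yaw": 0},{"offset": [0,0,0],"yaw": 0}]}}

```text
t: 6.97
ee_pos: [0.4772, 0.037, 0.2712]
tool_rot: [0.001, -0.707, 0.002, 0.707]
force: [0.0, -0.1, -2.7]
width: 0.0191
```

Run:
```python
from tip import *
out=[]
for c,sl in (("scene",np.s_[190:340,230:430]),("top",np.s_[120:210,220:340])):
    p,w=tip(c,c[0]+"2.png")
    x,y,z=w[...,0],w[...,1],w[...,2]
    for t,m in (("paddle",(x>.59)&(x<.65)&(y>.045)&(y<.085)&(z>.078)&(z<.1)),("block",(x>.58)&(x<.66)&(y>.09)&(y<.13)&(z>.063)&(z<.073))):
        P=w[m]*1000; print(t,len(P),np.round(np.median(P,0),1) if len(P) else "")
    im=p["image"][sl]; out.append(cv2.resize(im,(600,int(600*im.shape[0]/im.shape[1])),interpolation=cv2.INTER_CUBIC))
a=cv2.resize(np.vstack(out),None,fx=.65,fy=.65); cv2.imwrite("pics/c2.png",a[:,:,::-1])
for i in range(4): print(np.round(robot.state()["force"],2))
```

```text
6.9667 [477.2  37.  271.2] [ 0.03 -0.12 -2.66] [-0.009  0.071  0.028]
scene ball 51 med [619.4  39.8 177.9] lo [615.   31.6 170.1] hi [623.3  44.2 194.4]
scene down 109 med [619.4  39.8 240.4] lo [614.5  35.3 200.5] hi [621.5  42.4 273.6]
scene horiz 81 med [577.2  39.5 292.2] lo [558.5  33.9 287.7] hi [596.   42.3 294.8]
paddle 59 [618.2  65.5  90.6]
block 75 [619.7 110.1  67.5]
top ball 9 med [613.7  32.2 179.6] lo [609.8  29.5 171.2] hi [620.   35.6 191.3]
top down 6 med [612.9  32.9 226.5] lo [610.9  32.  203.7] hi [616.8  34.3 240.6]
top horiz 38 med [583.6  36.2 292.5] lo [569.4  32.  288. ] hi [596.   40.8 299.1]
paddle 10 [622.3  63.3  94.5]
block 8 [632.5 108.5  66.8]
[ 0.39 -0.27 -2.54]
[ 0.39 -0.27 -2.54]
[ 0.39 -0.27 -2.54]
[ 0.39 -0.27 -2.54]
```

View pics/c2.png

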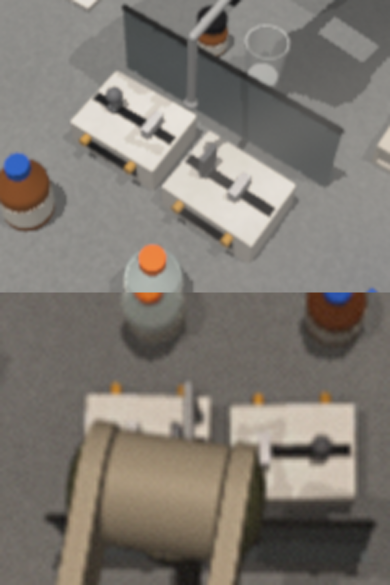

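Call:
{"api": "drive_tool", "payload": {"motion": [{"offset": [0,0,-10],"yaw": 0},{"offset": [0,0,-15],"yaw": 0},{"offset": [0,0,-15],"yaw": 0},{"offset": [0,0,-15],"yaw": 0},{"offset": [0,0,-15],"yaw": 0},{"offset": [0,0,-15],"yaw": 0},{"offset": [0,0,-8],"yaw": 0},{"offset": [0,0,-2],"yaw": 0},{"offset": [0,0,0],"yaw": 0},{"offset": [0,0,0],"yaw": 0},{"offset": [0,0,0],"yaw": 0},{"offset": [0,0,0],"yaw": 0}]}}

```text
t: 8.07
ee_pos: [0.4776, 0.0377, 0.177]
tool_rot: [-0.001, 0.708, -0.001, -0.707]
force: [0.7, 0.4, -2.8]
width: 0.0192
```

Call:
{"api": "drive_tool", "payload": {"motion": [{"offset": [0,0,0],"yaw": 0}]}}

```text
t: 8.15
ee_pos: [0.4775, 0.0377, 0.1768]
tool_rot: [-0.001, 0.707, -0.001, -0.707]
force: [-0.6, -0.1, -2.0]
width: 0.0194
```

Call:
{"api": "drive_tool", "payload": {"motion": [{"offset": [0,0,0],"yaw": 0}]}}

```text
t: 8.23
ee_pos: [0.4774, 0.0377, 0.1766]
tool_rot: [-0.001, 0.707, -0.001, -0.707]
force: [-0.7, 0.1, -2.1]
width: 0.0193
```

Call:
{"api": "drive_tool", "payload": {"motion": [{"offset": [0,0,0],"yaw": 0}]}}

```text
t: 8.32
ee_pos: [0.4774, 0.0378, 0.1765]
tool_rot: [-0.001, 0.707, -0.001, -0.707]
force: [-0.1, -0.0, -0.9]
width: 0.0194
```

Call:
{"api": "drive_tool", "payload": {"motion": [{"offset": [0,3,0],"yaw": 0},{"offset": [0,3,0],"yaw": 0},{"offset": [0,3,0],"yaw": 0},{"offset": [0,3,0],"yaw": 0},{"offset": [0,0,0],"yaw": 0},{"offset": [0,0,0],"yaw": 0}]}}

```text
t: 8.82
ee_pos: [0.4773, 0.05, 0.1763]
tool_rot: [0.001, -0.707, 0.001, 0.707]
force: [-0.3, -0.1, -2.1]
width: 0.0191
```

Call:
{"api": "drive_tool", "payload": {"motion": [{"offset": [0,1.5,0],"yaw": 0},{"offset": [0,1.5,0],"yaw": 0},{"offset": [0,1.5,0],"yaw": 0},{"offset": [0,1.5,0],"yaw": 0}]}}

```text
t: 9.15
ee_pos: [0.4774, 0.0557, 0.1763]
tool_rot: [-0.001, 0.707, -0.001, -0.707]
force: [0.8, -1.1, -2.6]
width: 0.019
```

Call:
{"api": "drive_tool", "payload": {"motion": [{"offset": [0,1,0],"yaw": 0},{"offset": [0,1,0],"yaw": 0},{"offset": [0.1,1,0],"yaw": 0},{"offset": [0.1,1,0],"yaw": 0}]}}

```text
t: 9.48
ee_pos: [0.4775, 0.0598, 0.1763]
tool_rot: [0.001, -0.707, 0.001, 0.707]
force: [0.7, -2.1, -2.8]
width: 0.0192
```

Call:
{"api": "drive_tool", "payload": {"motion": [{"offset": [0.1,1,0],"yaw": 0},{"offset": [0,1,0],"yaw": 0},{"offset": [0.1,1,0],"yaw": 0}]}}

```text
t: 9.73
ee_pos: [0.4777, 0.0629, 0.1763]
tool_rot: [0.001, -0.707, 0.001, 0.707]
force: [-0.0, -1.8, -1.7]
width: 0.0194
```

Call:
{"api": "drive_tool", "payload": {"motion": [{"offset": [0.1,1,0],"yaw": 0},{"offset": [0,1,0],"yaw": 0},{"offset": [0.1,1,0],"yaw": 0}]}}

```text
t: 9.98
ee_pos: [0.4779, 0.0659, 0.1763]
tool_rot: [0.001, -0.707, 0.001, 0.707]
force: [-0.1, -0.2, -1.3]
width: 0.0194
```

Call:
{"api": "drive_tool", "payload": {"motion": [{"offset": [0.1,1,0],"yaw": 0},{"offset": [0,1,0],"yaw": 0},{"offset": [0.1,1,0],"yaw": 0}]}}

```text
t: 10.23
ee_pos: [0.4781, 0.0689, 0.1763]
tool_rot: [0.001, -0.707, 0.001, 0.707]
force: [-1.2, -1.7, -1.4]
width: 0.0193
```

Call:
{"api": "drive_tool", "payload": {"motion": [{"offset": [0.1,1,0],"yaw": 0},{"offset": [0,1,0],"yaw": 0},{"offset": [0.1,1,0],"yaw": 0}]}}

```text
t: 10.48
ee_pos: [0.4783, 0.0719, 0.1763]
tool_rot: [0.001, -0.707, 0.001, 0.707]
force: [-1.2, -1.0, -1.6]
width: 0.0189
```

Call:
{"api": "drive_tool", "payload": {"motion": [{"offset": [0.1,1,0],"yaw": 0},{"offset": [0,1,0],"yaw": 0}]}}

```text
t: 10.65
ee_pos: [0.4784, 0.0739, 0.1763]
tool_rot: [0.001, -0.707, 0.001, 0.707]
force: [-0.7, -0.9, -1.7]
width: 0.0192
```

Call:
{"api": "drive_tool", "payload": {"motion": [{"offset": [0.1,1,0],"yaw": 0},{"offset": [0,1,0],"yaw": 0}]}}

```text
t: 10.82
ee_pos: [0.4785, 0.0759, 0.1763]
tool_rot: [0.001, -0.707, 0.001, 0.707]
force: [-1.3, -1.1, -2.6]
width: 0.0193
```

Call:
{"api": "drive_tool", "payload": {"motion": [{"offset": [0,0.7,0],"yaw": 0},{"offset": [0,0.7,0],"yaw": 0},{"offset": [0.1,0.6,0],"yaw": 0}]}}

```text
t: 11.07
ee_pos: [0.4786, 0.0778, 0.1763]
tool_rot: [0.001, -0.707, 0.001, 0.707]
force: [-0.3, -1.8, -1.8]
width: 0.0187
```

```bash
cat > s.py <<'E'
from rig import robot; import numpy as np
s=robot.state(); print(round(s["t"],2),np.round(s["ee_pos"]*1000,2),"F",np.round(s["force"],2),"T",np.round(s["torque"],3),"tau",np.round(s["tau"],2),"w",s["width"])
E
python3 s.py
```

```text
11.07 [478.62  77.84 176.3 ] F [-0.34 -1.85 -1.76] T [-0.354  0.151 -0.168] tau [  0.68 -39.95 -21.51   0.41  -0.18  -0.19] w 0.018741998309971312
```

Call:
{"api": "drive_tool", "payload": {"motion": [{"offset": [0,0.7,0],"yaw": 0},{"offset": [0,0.7,0],"yaw": 0},{"offset": [0.1,0.6,0],"yaw": 0}]}}

```text
t: 11.32
ee_pos: [0.4787, 0.0798, 0.1763]
tool_rot: [0.001, -0.707, 0.001, 0.707]
force: [-0.3, -2.0, -2.1]
width: 0.0189
```

```bash
python3 s.py
```

```text
11.32 [478.73  79.82 176.31] F [-0.26 -1.96 -2.11] T [-0.357  0.136 -0.16 ] tau [  0.66 -39.99 -21.54   0.41  -0.2   -0.2 ] w 0.018927333137984493
```

Call:
{"api": "drive_tool", "payload": {"motion": [{"offset": [0,0.7,0],"yaw": 0},{"offset": [0.1,0.7,0],"yaw": 0},{"offset": [0,0.6,0],"yaw": 0}]}}

```text
t: 11.57
ee_pos: [0.4788, 0.0818, 0.1763]
tool_rot: [0.001, -0.707, 0.001, 0.707]
force: [-0.7, -2.0, -1.1]
width: 0.0193
```

```bash
python3 s.py
```

```text
11.57 [478.84  81.83 176.31] F [-0.74 -2.03 -1.09] T [-0.399  0.138 -0.193] tau [  0.66 -40.05 -21.56   0.41  -0.18  -0.2 ] w 0.019252718960720356
```

Call:
{"api": "drive_tool", "payload": {"motion": [{"offset": [0,0.7,0],"yaw": 0},{"offset": [0.1,0.7,0],"yaw": 0},{"offset": [0,0.6,0],"yaw": 0}]}}

```text
t: 11.82
ee_pos: [0.4789, 0.0838, 0.1763]
tool_rot: [0.001, -0.707, 0.001, 0.707]
force: [-0.6, -0.1, -2.4]
width: 0.0196
```

```bash
python3 s.py
```

```text
11.82 [478.92  83.84 176.33] F [-0.59 -0.14 -2.43] T [-0.443  0.203 -0.154] tau [  0.66 -40.11 -21.58   0.41  -0.19  -0.2 ] w 0.019607990293364585
```

Call:
{"api": "drive_tool", "payload": {"motion": [{"offset": [0,0.5,0],"yaw": 0},{"offset": [0.1,0.5,0],"yaw": 0},{"offset": [0,0.5,0],"yaw": 0}]}}

```text
t: 12.07
ee_pos: [0.479, 0.0853, 0.1763]
tool_rot: [0.001, -0.707, 0.001, 0.707]
force: [-1.5, -0.6, -1.9]
width: 0.0193
```

```bash
python3 s.py
```

```text
12.07 [479.04  85.3  176.31] F [-1.53 -0.56 -1.94] T [-0.378  0.14  -0.169] tau [  0.68 -40.18 -21.6    0.4   -0.2   -0.19] w 0.019265619598034255
```

Call:
{"api": "drive_tool", "payload": {"motion": [{"offset": [0,0.5,0],"yaw": 0},{"offset": [0.1,0.5,0],"yaw": 0},{"offset": [0,0.5,0],"yaw": 0}]}}

```text
t: 12.32
ee_pos: [0.4791, 0.0866, 0.1763]
tool_rot: [0.001, -0.707, 0.001, 0.707]
force: [-0.8, -1.7, -1.4]
width: 0.0192
```

```bash
python3 s.py
```

```text
12.32 [479.12  86.62 176.32] F [-0.82 -1.72 -1.41] T [-0.712  0.276 -0.362] tau [  1.52 -39.96 -21.67   0.85  -0.3   -0.39] w 0.019194494425398223
```

Call:
{"api": "drive_tool", "payload": {"motion": [{"offset": [0,0.5,0],"yaw": 0},{"offset": [0.1,0.5,0],"yaw": 0},{"offset": [0,0.5,0],"yaw": 0}]}}

```text
t: 12.57
ee_pos: [0.4791, 0.0879, 0.1763]
tool_rot: [0.001, -0.707, 0.002, 0.707]
force: [-2.5, -4.5, -0.8]
width: 0.0191
```

```bash
python3 s.py
```

```text
12.57 [479.14  87.87 176.34] F [-2.48 -4.52 -0.8 ] T [-1.36   0.394 -0.672] tau [  2.91 -39.52 -21.81   1.56  -0.5   -0.72] w 0.019141227734270166
```

Call:
{"api": "drive_tool", "payload": {"motion": [{"offset": [0,0.4,0],"yaw": 0},{"offset": [0,0,0],"yaw": 0}]}}

```text
t: 12.73
ee_pos: [0.4791, 0.0881, 0.1764]
tool_rot: [0.001, -0.707, 0.002, 0.707]
force: [-2.7, -5.9, -0.5]
width: 0.019
```

```bash
python3 s.py
```

```text
12.73 [479.14  88.13 176.36] F [-2.67 -5.93 -0.53] T [-1.487  0.401 -0.786] tau [  3.25 -39.51 -21.81   1.66  -0.5   -0.74] w 0.019038942756244893
```

Call:
{"api": "drive_tool", "payload": {"motion": [{"offset": [0,0,0],"yaw": 0},{"offset": [0,0,0],"yaw": 0},{"offset": [0,0,0],"yaw": 0}]}}

```text
t: 12.98
ee_pos: [0.4792, 0.0881, 0.1764]
tool_rot: [0.001, -0.707, 0.002, 0.707]
force: [-2.1, -6.1, -1.0]
width: 0.0191
```

```bash
python3 s.py
```

```text
12.98 [479.16  88.13 176.37] F [-2.08 -6.09 -0.96] T [-1.514  0.44  -0.779] tau [  3.14 -39.53 -21.81   1.63  -0.5   -0.74] w 0.01905385399837589
```

Call:
{"api": "drive_tool", "payload": {"motion": [{"offset": [0,0,0],"yaw": 0},{"offset": [0,0,0],"yaw": 0},{"offset": [0,0,0],"yaw": 0}]}}

```text
t: 13.23
ee_pos: [0.4792, 0.0881, 0.1764]
tool_rot: [0.001, -0.707, 0.002, 0.707]
force: [-2.6, -5.4, -1.7]
width: 0.0195
```

```bash
python3 s.py
```

```text
13.23 [479.15  88.12 176.35] F [-2.58 -5.42 -1.66] T [-1.474  0.47  -0.735] tau [  3.13 -39.53 -21.81   1.63  -0.5   -0.74] w 0.01953860257210113
```

Call:
{"api": "drive_tool", "payload": {"motion": [{"offset": [0,0.1,0],"yaw": 0},{"offset": [0,0,0],"yaw": 0},{"offset": [0,0,0],"yaw": 0},{"offset": [0,0,0],"yaw": 0},{"offset": [0,0,0],"yaw": 0},{"offset": [0,0,0],"yaw": 0},{"offset": [0,0,0],"yaw": 0},{"offset": [0,0,0],"yaw": 0}]}}

```text
t: 13.9
ee_pos: [0.4791, 0.0882, 0.1764]
tool_rot: [0.001, -0.707, 0.002, 0.707]
force: [-2.2, -7.0, -0.7]
width: 0.0192
```

```bash
python3 s.py
```

```text
13.9 [479.14  88.18 176.35] F [-2.23 -6.96 -0.73] T [-1.527  0.396 -0.802] tau [  3.26 -39.51 -21.81   1.69  -0.5   -0.76] w 0.019205235852984566
```

Call:
{"api": "drive_tool", "payload": {"motion": [{"offset": [0,0,0],"yaw": 0},{"offset": [0,0,0],"yaw": 0},{"offset": [0,0,0],"yaw": 0},{"offset": [0,0,0],"yaw": 0},{"offset": [0,0,0],"yaw": 0},{"offset": [0,0,0],"yaw": 0},{"offset": [0,0,0],"yaw": 0},{"offset": [0,0,0],"yaw": 0}]}}

```text
t: 14.57
ee_pos: [0.4791, 0.0882, 0.1764]
tool_rot: [0.001, -0.707, 0.002, 0.707]
force: [-3.5, -4.7, -0.1]
width: 0.0191
```

```bash
python3 s.py
python3 - <<'E'
from tip import *
p,w=tip("scene","s3.png")
x,y,z=w[...,0],w[...,1],w[...,2]
for t,m in (("paddle",(x>.595)&(x<.65)&(y>.085)&(y<.107)&(z>.08)&(z<.1)),("block",(x>.58)&(x<.66)&(y>.1)&(y<.13)&(z>.063)&(z<.073))):
    P=w[m]*1000; print(t,len(P),np.round(np.median(P,0),1), np.round(np.percentile(P,[3,97],axis=0),1))
im=p["image"][220:330,270:400]; cv2.imwrite("pics/c3.png",cv2.resize(im,(650,550),interpolation=cv2.INTER_CUBIC)[:,:,::-1])
E
```

```text
14.57 [479.14  88.17 176.35] F [-3.54 -4.74 -0.11] T [-1.542  0.506 -0.748] tau [  3.26 -39.51 -21.81   1.69  -0.5   -0.76] w 0.01907321501961973
14.5667 [479.1  88.2 176.4] [-3.54 -4.74 -0.11] [-1.542  0.506 -0.748]
scene ball 194 med [621.7 101.2  75.9] lo [604.7  84.2  60.1] hi [634.8 112.2  95. ]
scene down 89 med [621.4  88.5 142.8] lo [617.1  83.  104.9] hi [623.3  91.8 177.9]
scene horiz 74 med [579.8  89.1 197.3] lo [560.6  84.  194.2] hi [597.2  92.8 199.9]
paddle 77 [621.   97.8  91.2] [[605.3  86.   80.7]
 [631.6 101.9  96.2]]
block 88 [619.6 109.1  67.8] [[603.3 101.3  64.7]
 [635.4 115.8  71.6]]
```

View pics/c3.png

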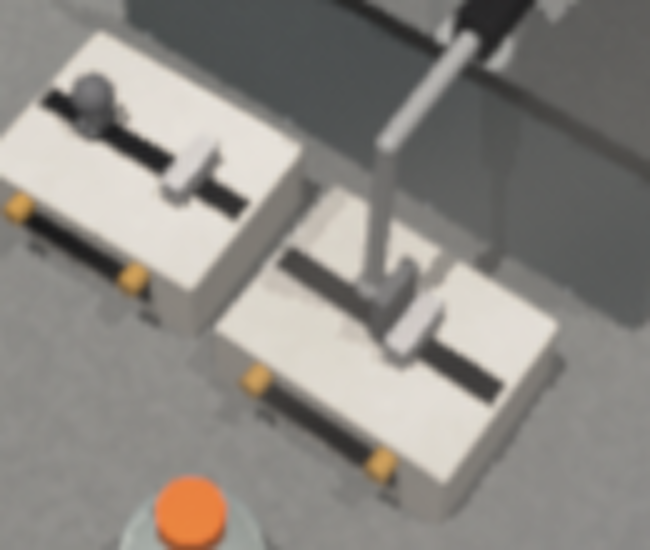

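Call:
{"api": "drive_tool", "payload": {"motion": [{"offset": [0,0.15,0],"yaw": 0},{"offset": [0,0,0],"yaw": 0},{"offset": [0,0,0],"yaw": 0},{"offset": [0,0,0],"yaw": 0},{"offset": [0,0,0],"yaw": 0},{"offset": [0,0,0],"yaw": 0},{"offset": [0,0,0],"yaw": 0},{"offset": [0,0,0],"yaw": 0}]}}

```text
t: 15.28
ee_pos: [0.4791, 0.0883, 0.1764]
tool_rot: [0.001, -0.707, 0.002, 0.707]
force: [-1.5, -5.9, -1.4]
width: 0.0193
```

```bash
python3 s.py
```

```text
15.28 [479.15  88.27 176.39] F [-1.53 -5.87 -1.35] T [-1.561  0.409 -0.76 ] tau [  3.37 -39.49 -21.81   1.75  -0.51  -0.79] w 0.01925923112007992
```

Call:
{"api": "drive_tool", "payload": {"motion": [{"offset": [0,0,0],"yaw": 0},{"offset": [0,0,0],"yaw": 0},{"offset": [0,0,0],"yaw": 0},{"offset": [0,0,0],"yaw": 0},{"offset": [0,0,0],"yaw": 0},{"offset": [0,0,0],"yaw": 0},{"offset": [0,0,0],"yaw": 0},{"offset": [0,0,0],"yaw": 0}]}}

```text
t: 15.95
ee_pos: [0.4792, 0.0882, 0.1764]
tool_rot: [0.001, -0.707, 0.002, 0.707]
force: [-3.0, -4.8, -0.5]
width: 0.0195
```

```bash
python3 s.py
```

```text
15.95 [479.15  88.25 176.36] F [-2.97 -4.78 -0.52] T [-1.575  0.414 -0.765] tau [  3.37 -39.49 -21.81   1.75  -0.51  -0.79] w 0.019515359093602604
```

Call:
{"api": "drive_tool", "payload": {"motion": [{"offset": [0,-2,0],"yaw": 0},{"offset": [0,-3,0],"yaw": 0},{"offset": [0,-5,0],"yaw": 0},{"offset": [0,-5,0],"yaw": 0},{"offset": [0,-5,0],"yaw": 0},{"offset": [0,0,0],"yaw": 0},{"offset": [0,0,15],"yaw": 0},{"offset": [0,0,20],"yaw": 0},{"offset": [0,0,20],"yaw": 0},{"offset": [0,0,20],"yaw": 0},{"offset": [0,0,19],"yaw": 0},{"offset": [0,0,0],"yaw": 0},{"offset": [0,0,0],"yaw": 0},{"offset": [0,0,0],"yaw": 0}]}}

```text
t: 17.12
ee_pos: [0.4788, 0.0689, 0.2691]
tool_rot: [0.001, -0.706, 0.001, 0.708]
force: [-0.8, -0.6, -3.8]
width: 0.019
```

```bash
python3 s.py
python3 - <<'E'
from tip import *
p,w=tip("scene","s4.png")
x,y,z=w[...,0],w[...,1],w[...,2]
for t,m in (("paddle",(x>.595)&(x<.65)&(y>.085)&(y<.107)&(z>.08)&(z<.1)),("knob",(x>.595)&(x<.65)&(y>-.1)&(y<-.06)&(z>.08)&(z<.1))):
    P=w[m]*1000; print(t,len(P),np.round(np.median(P,0),1), np.round(np.percentile(P,[3,97],axis=0),1))
E
```

```text
17.12 [478.8   68.95 269.07] F [-0.76 -0.58 -3.84] T [0.039 0.062 0.002] tau [ 5.000e-02 -3.939e+01 -2.498e+01  1.000e-02 -3.000e-02 -0.000e+00] w 0.019029401510876398
17.1167 [478.8  68.9 269.1] [-0.76 -0.58 -3.84] [0.039 0.062 0.002]
scene ball 49 med [621.4  71.6 174.5] lo [613.5  64.4 168.1] hi [625.   76.4 191.2]
scene down 115 med [620.9  71.5 235. ] lo [616.4  66.1 194.9] hi [622.7  74.4 271.2]
scene horiz 85 med [578.9  70.8 290.2] lo [560.5  65.8 286.7] hi [597.2  74.6 292.7]
paddle 58 [620.6  98.8  91.1] [[605.3  94.   82.9]
 [632.8 102.2  93.6]]
knob 44 [607.8 -81.4  84.7] [[597.9 -91.   80.6]
 [615.4 -74.   88. ]]
```

Call:
{"api": "drive_tool", "payload": {"motion": [{"offset": [-5,-10,0],"yaw": 0},{"offset": [-5,-20,0],"yaw": 0},{"offset": [-5,-22,0],"yaw": 0},{"offset": [-5,-22,0],"yaw": 0},{"offset": [-5,-22,0],"yaw": 0},{"offset": [-5,-22,0],"yaw": 0},{"offset": [-5,-22,0],"yaw": 0},{"offset": [-5,-22,0],"yaw": 0},{"offset": [-5,-22,0],"yaw": 0},{"offset": [-5,-22,0],"yaw": 0},{"offset": [-5,-22,0],"yaw": 0},{"offset": [-5,-22,0],"yaw": 0},{"offset": [-5,-22,0],"yaw": 0},{"offset": [-5,-22,0],"yaw": 0},{"offset": [-5,-22,0],"yaw": 0},{"offset": [-5,-20,0],"yaw": 0},{"offset": [-5,-12,0],"yaw": 0},{"offset": [0,-6,0],"yaw": 0},{"offset": [0,0,0],"yaw": 0},{"offset": [0,0,0],"yaw": 0}]}}

```text
t: 18.83
ee_pos: [0.3941, -0.2848, 0.2699]
tool_rot: [0.002, -0.707, 0.001, 0.707]
force: [0.7, 0.3, -1.8]
width: 0.0193
```

Call:
{"api": "drive_tool", "payload": {"motion": [{"offset": [0,0,-5],"yaw": 0},{"offset": [0,0,0],"yaw": 0},{"offset": [0,0,0],"yaw": 0}]}}

```text
t: 19.08
ee_pos: [0.3943, -0.2843, 0.265]
tool_rot: [0.001, -0.707, 0.001, 0.707]
force: [0.9, -0.1, -2.6]
width: 0.0194
```

Run:
```python
from tip import *
from scipy.spatial.transform import Rotation as R
q=robot.state()["tool_rot"]; print(np.round(R.from_quat(np.r_[q[1:],q[0]]).as_matrix(),4).tolist())
tip("scene","s5.png"); tip("top","t5.png")
```

```text
19.0833 [ 394.3 -284.3  265. ] [ 0.85 -0.11 -2.63] [0.027 0.001 0.017]
[[-0.0004, -0.0022, -1.0], [0.0006, -1.0, 0.0022], [-1.0, -0.0006, 0.0004]]
scene ball 46 med [ 537.  -280.2  172. ] lo [ 528.3 -287.   162.7] hi [ 540.6 -276.5  188.6]
scene down 104 med [ 535.8 -280.6  233.2] lo [ 529.5 -286.3  194. ] hi [ 538.7 -278.2  268.1]
scene horiz 60 med [ 496.2 -281.1  285.4] lo [ 475.8 -286.2  280.1] hi [ 513.3 -277.9  288.3]
top ball 14 med [ 528.9 -282.7  172.8] lo [ 525.5 -289.5  166.2] hi [ 537.  -279.   184.6]
top down 21 med [ 530.5 -282.   227.2] lo [ 528.2 -286.7  193.7] hi [ 534.6 -279.3  265.9]
top horiz 33 med [ 499.9 -284.6  287.7] lo [ 487.8 -289.4  281. ] hi [ 512.  -280.2  291.1]
```

Call:
{"api": "drive_tool", "payload": {"motion": [{"offset": [-0.7,-1.2,-10],"yaw": -0.001},{"offset": [0,0,-15],"yaw": 0},{"offset": [0,0,-15],"yaw": 0},{"offset": [0,0,-15],"yaw": 0},{"offset": [0,0,-15],"yaw": 0},{"offset": [0,0,-15],"yaw": 0},{"offset": [0,0,-13],"yaw": 0},{"offset": [0,0,0],"yaw": 0},{"offset": [0,0,0],"yaw": 0},{"offset": [0,0,0],"yaw": 0}]}}

```text
t: 20.02
ee_pos: [0.3939, -0.2866, 0.1682]
tool_rot: [-0.001, 0.707, -0.002, -0.707]
force: [0.0, -0.9, -1.8]
width: 0.0194
```

Call:
{"api": "drive_tool", "payload": {"motion": [{"offset": [0,0,-5],"yaw": 0},{"offset": [0,0,-5],"yaw": 0},{"offset": [0,0,-5],"yaw": 0},{"offset": [0,0,-3],"yaw": 0},{"offset": [0,0,-2],"yaw": 0},{"offset": [0,0,0],"yaw": 0},{"offset": [0,0,0],"yaw": 0}]}}

```text
t: 20.6
ee_pos: [0.3936, -0.2863, 0.1473]
tool_rot: [0.002, -0.707, 0.001, 0.707]
force: [-0.6, -0.7, -2.4]
width: 0.0194
```

Call:
{"api": "drive_tool", "payload": {"motion": [{"offset": [0,0.4,-2],"yaw": 0},{"offset": [0,0,-1.5],"yaw": 0},{"offset": [0,0,0],"yaw": 0},{"offset": [0,0,0],"yaw": 0}]}}

```text
t: 20.93
ee_pos: [0.3935, -0.2859, 0.1438]
tool_rot: [0.002, -0.707, 0.001, 0.707]
force: [-0.1, 0.2, -2.3]
width: 0.019
```

Call:
{"api": "drive_tool", "payload": {"motion": [{"offset": [0,0,-0.7],"yaw": 0},{"offset": [0,0,-0.5],"yaw": 0},{"offset": [0,0,0],"yaw": 0}]}}

```text
t: 21.18
ee_pos: [0.3935, -0.2859, 0.1425]
tool_rot: [0.002, -0.707, 0.001, 0.707]
force: [-0.5, 0.3, -2.4]
width: 0.0193
```

```bash
python3 s.py
```

```text
21.18 [ 393.53 -285.86  142.53] F [-0.53  0.28 -2.44] T [-0.016  0.027 -0.029] tau [-0.000e+00 -4.102e+01 -1.998e+01  2.000e-02 -5.000e-02  0.000e+00] w 0.01931503185120572
```

Call:
{"api": "drive_tool", "payload": {"motion": [{"offset": [0,0,-0.4],"yaw": 0},{"offset": [0,0,0],"yaw": 0},{"offset": [0,0,0],"yaw": 0}]}}

```text
t: 21.43
ee_pos: [0.3936, -0.2859, 0.1423]
tool_rot: [-0.001, 0.707, -0.002, -0.707]
force: [-0.2, 0.2, -2.3]
width: 0.0194
```

Call:
{"api": "drive_tool", "payload": {"motion": [{"offset": [0,0,-0.3],"yaw": 0},{"offset": [0,0,0],"yaw": 0},{"offset": [0,0,0],"yaw": 0}]}}

```text
t: 21.68
ee_pos: [0.3936, -0.2859, 0.1422]
tool_rot: [-0.001, 0.707, -0.002, -0.707]
force: [-1.1, 1.6, 2.5]
width: 0.0193
```

```bash
python3 s.py
```

```text
21.68 [ 393.57 -285.92  142.17] F [-1.08  1.64  2.46] T [ 0.153  0.2   -0.04 ] tau [ 2.000e-02 -3.865e+01 -1.928e+01  4.000e-02 -3.500e-01  0.000e+00] w 0.01928859894735993
```

Call:
{"api": "drive_tool", "payload": {"motion": [{"offset": [0,0,0],"yaw": 0},{"offset": [0,0,0],"yaw": 0},{"offset": [0,0,0],"yaw": 0},{"offset": [0,0,0],"yaw": 0},{"offset": [0,0,0],"yaw": 0},{"offset": [0,0,0],"yaw": 0}], "gripper": 50}}

```text
t: 22.18
ee_pos: [0.3936, -0.2859, 0.1419]
tool_rot: [0.001, -0.707, 0.001, 0.707]
force: [0.4, 0.2, -0.0]
width: 0.0428
```

Call:
{"api": "drive_tool", "payload": {"motion": [{"offset": [0,0,8],"yaw": 0},{"offset": [0,0,15],"yaw": 0},{"offset": [0,0,20],"yaw": 0},{"offset": [0,0,20],"yaw": 0},{"offset": [0,0,20],"yaw": 0},{"offset": [0,0,20],"yaw": 0},{"offset": [-10,-10,0],"yaw": 0},{"offset": [-20,-20,0],"yaw": 0},{"offset": [-25,-25,0],"yaw": 0},{"offset": [-25,-25,0],"yaw": 0},{"offset": [-25,-25,0],"yaw": 0},{"offset": [0,0,0],"yaw": 0},{"offset": [0,0,0],"yaw": 0},{"offset": [0,0,0],"yaw": 0}]}}

```text
t: 23.35
ee_pos: [0.2887, -0.3906, 0.2453]
tool_rot: [-0.002, 0.707, -0.002, -0.707]
force: [0.2, 0.8, -0.3]
width: 0.0427
```

```bash
python3 s.py
python3 - <<'E'
from h import *
for c in ("scene","top"):
    p=robot.read_camera(c); w=xyzmap(p); im=p["image"]; x,y,z=w[...,0],w[...,1],w[...,2]; save(p,c+"9.png")
    near=(y>-.33)&(y<-.24); dark=im.max(2)<60
    def st(m,t):
        P=w[m]*1000; print(c,t,len(P),"med",np.round(np.median(P,0),1), "lo",np.round(np.percentile(P,2,axis=0),1),"hi",np.round(np.percentile(P,98,axis=0),1))
    for t,m in (("down rod",near&(x>.505)&(x<.56)&(z>.02)&(z<.15)),("ball",near&(x>.505)&(x<.56)&(z>.02)&(z<.055)),("horiz",near&(x>.475)&(x<.56)&(z>.152)&(z<.18)),("handle",near&dark&(z>.169)&(z<.18)),("paddle",(x>.595)&(x<.65)&(y>.05)&(y<.107)&(z>.08)&(z<.1)),("knob",(x>.59)&(x<.63)&(y>-.11)&(y<-.05)&(z>.08)&(z<.1))): 
        if m.sum(): st(m,t)
    if c=="scene": a=im[60:340,160:440]; cv2.imwrite("pics/c9.png",cv2.resize(a,(600,600),interpolation=cv2.INTER_CUBIC)[:,:,::-1])
E
```

```text
23.35 [ 288.66 -390.65  245.27] F [ 0.23  0.78 -0.33] T [-0.025 -0.027  0.003] tau [-1.320e+00 -3.734e+01 -2.309e+01 -5.000e-02 -2.000e-02 -2.000e-02] w 0.04265512437086376
scene down rod 116 med [ 535.6 -282.3   92.6] lo [ 528.9 -288.5   41.2] hi [ 539.7 -278.7  147.6]
scene ball 22 med [ 536.1 -281.6   45. ] lo [ 529.2 -289.3   39.5] hi [ 539.8 -277.8   52.3]
scene horiz 90 med [ 509.5 -282.8  162.5] lo [ 476.9 -289.9  155. ] hi [ 537.3 -279.   166. ]
scene handle 231 med [ 398.2 -282.2  172. ] lo [ 325.  -292.   169.4] hi [ 465.2 -274.1  175. ]
scene paddle 59 med [621.2  99.1  91.1] lo [606.4  93.9  81. ] hi [632.6 102.1  95.3]
scene knob 41 med [608.3 -83.4  84.5] lo [597.9 -91.3  80.3] hi [614.9 -75.7  88. ]
top down rod 26 med [ 529.1 -283.7   79.4] lo [ 525.6 -290.1   42.4] hi [ 536.6 -280.3  139.9]
top ball 9 med [ 528.2 -284.2   49.5] lo [ 525.3 -291.2   42.4] hi [ 537.7 -280.2   53.6]
top horiz 62 med [ 503.7 -285.4  164.7] lo [ 475.7 -290.6  156.1] hi [ 535.1 -281.3  170.1]
top handle 249 med [ 388.3 -284.5  173.5] lo [ 321.1 -294.4  169.2] hi [ 459.5 -275.9  178.8]
top paddle 27 med [616.7  96.5  91.5] lo [604.4  93.2  82.5] hi [630.8 100.2  99.1]
top knob 28 med [604.9 -83.6  86.8] lo [596.9 -91.7  81.1] hi [613.7 -77.   92.7]
```

View pics/c9.png

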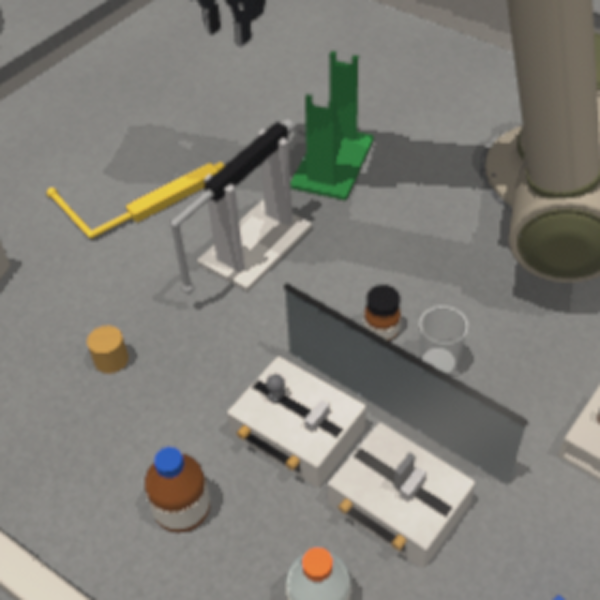

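The picture shows the rod lying in both notches of its stand. The paddle is against the stop block and the knob lever has not moved. I am handing the job in.

```bash
python3 -c "
from rig import robot
print(robot.job_done())"
```

```text
the job is handed in; nothing more can be done
None
```

I took the rod from its stand, reached over the guard and slid the paddle about 33 mm until it met the stop block. I held it there for about 3 s, laid the rod back in both notches, let go and moved the arm clear. The job was handed in at about 23.5 s.

**Pressing force:** readings during the hold scattered between 4.7 and 7.0 N because the force sensor is noisy. They averaged about 5.7 N, and the wrist and joint torques agreed at about 5.6 to 5.8 N. The sensor also showed a steady sideways pull of about 2.5 N, probably friction at the tip. Including it, the total push was about 6.2 N. No reading came near 10 N.

**Last checks:**
- **Rod:** both cameras put it back within about 2 mm of where it started, level with the handle top at 173 mm. The handle's lengthwise position scattered by 2–3 mm in both views, but the hanging end did not move.
- **Paddle:** it stayed home after release, at y ≈ 97–99 mm.
- **Knob lever:** it is unmoved to within the measuring noise of about 2 mm.
- **Other items:** those visible in the last picture stand where they were. The tip box, most of the vial rack and parts of other things were outside that crop and I did not re-measure them.

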